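Dock the bean bin behind its stop lever

TASK

Swing the stop lever of the steel dock up, push the lidded bean bin up the ramp and in between the guides until it rests against the back stop, then push the lever fully down again so that its cross bar locks the bin in. Slide the bin, do not lift or tip it, and leave the jug, the cup and the saucers where they are.

Things in the scene. Friction and masses are not known exactly. Their poses are not given: they have to be found in the camera images.
- dock: Low fixed steel dock. Origin on the counter under its mouth, midway between the guides; x = the way the bin slides in, z up, y to the left of that. A level platform, 18 mm above the counter, runs from x = -10 mm to the back stop (face at x = 144 mm, top 55 mm above the counter). The lever's hinge post stands at x = 110, y = 122 mm, 75 mm high.
- ramp_foot (a point): Middle of the ramp's lower edge: dock x = -110, y = 0, z = 0 mm. The ramp, 150 mm wide, climbs from here to 18 mm at dock x = -10 mm (10 degrees). Guides, tops 33 mm above the counter, inner faces at dock y = +-53 mm, run from x = -10 to 145 mm, with flared lead-ins over the upper ramp opening to about y = +-69 mm at x = -63 mm.
- bin_home (a point): Where the bin's origin is when it is home, touching the back stop: on the platform at dock x = 79, y = 0, z = 18 mm, the bin's x along the dock's x.
- stop_lever (a joint): Hinge of the L-shaped steel stop lever, rad. 0 = down (arm level along the dock's -x, cross bar closing the mouth), 1.6 = fully up; past about 1.2 the bin passes freely under the cross bar. Axis parallel to the dock's y. Friction (0.25 N m) holds it wherever it is left; 2 to 3 N at the handle moves it. Starts at 0 to 0.2.
- lever_handle (a point): Middle of the black handle at the free end of the lever arm, 155 mm from the hinge axis; lever down: dock x = -45, y = 105, z = 60 mm. The handle is 55 mm long along the arm (free end 20 mm beyond this point), 12 mm wide along the dock's y, 14 mm thick. The arm between it and the hinge is a 12 mm square bar.
- lever_hinge (a point): Point on the lever's hinge axis, in line with the arm: dock x = 110, y = 105, z = 60 mm. The 12 mm square cross bar leaves the arm 114 mm from the hinge and reaches 140 mm along the dock's -y; lever down, it lies across the mouth at dock x = -4 mm, 54 to 66 mm above the counter, 12 mm behind a bin that is home.
- bean_bin: Loose closed steel bin with flat black lid, 130 mm long (x), 96 mm wide (y), 56 mm high, 0.4 to 0.85 kg, too wide to grip across. Origin at the centre of its underside, z up. Stands on the counter before the foot of the ramp, long side roughly along the dock's x, up to 0.3 rad askew and 30 mm off the dock's centre line; its +x end goes in first.
- milk_jug: Steel milk jug, 76 mm across with a handle, 95 mm high; origin at the centre of its underside. Bystander.
- cup: White mug, 80 mm across with a handle, 65 mm high; origin at the centre of its underside. Bystander.
- saucers: Stack of white saucers, one piece, 136 mm across, 57 mm high; origin at the centre of its underside. Bystander.
Mind the look-alikes: they are no part of the job. Leave any green or yellow look-alike of the bean_bin alone.

How it is judged:
On the way, in this order (a step that is already met when the one before it is completed fails the run):
1. the stop lever is swung up (past 1.2 rad) while the bin is still outside (value of joint stop_lever above 1.2 rad and x of bean_bin in the frame of dock below -0.05 m), for 0.2 s.
2. the bin stands on the platform against the back stop (x of bean_bin in the frame of dock above 0.071 m and y of bean_bin in the frame of dock between -0.012 and 0.012 m and z of bean_bin in the frame of dock between 0.014 and 0.023 m and angle between bean_bin's own z axis and vertical below 0.06 rad and angle between the x axis of bean_bin and the x axis of dock, either way round below 0.1 rad), for 0.2 s.
3. the lever is down behind the bin (all of step 2 and value of joint stop_lever below 0.1 rad), for 0.2 s.
At the end, for the whole second after the job is handed in: The bin stands level and at rest on the platform between the guides, within 8 mm of the back stop, and the stop lever is down (below 0.1 rad) behind it (all of step 3 and velocity of joint stop_lever below 0.05 rad/s and linear speed of bean_bin below 0.02 m/s); the robot touches nothing.
It fails at once if the bin is lifted (underside centre over 35 mm above the counter) (height (world z) of bean_bin above 0.035 m).
It fails at once if the bin is tipped by more than 0.45 rad (angle between bean_bin's own z axis and vertical above 0.45 rad).
It fails at once if the jug is moved by more than 30 mm (distance of milk_jug from where it was at the start of the episode above 0.03 m).
It fails at once if the cup is moved by more than 30 mm (distance of cup from where it was at the start of the episode above 0.03 m).
It fails at once if the saucer stack is moved by more than 30 mm (distance of saucers from where it was at the start of the episode above 0.03 m).
It also fails if it takes over 72 s, if anything falls off the work surface, if the arm or the gripper's body presses on something with over 40 N, if the wrist force passes 120 N, or if a joint passes its speed limit or range.

ROBOT

A 7-joint arm with a two-finger parallel gripper is mounted at the origin on the work surface. World frame = base frame: x ahead of the robot, y to its left, z up, the work surface at z = 0. Lengths are in m, angles in rad, forces in N, time in s.
With the tool pointing down it reaches from about 0.425 to 0.875 m from the base axis. Payload 4.7 kg.
Tool frame: the origin (TCP) lies midway between the tips of the shut fingers; the grasp point (between the pads) lies ctrl.grasp_offset behind it (ctrl.grasp_offset is the distance from the TCP to the grasp point, in m); z points along the fingers, y is the line along which they close (so a half turn about z gives the same grasp; the last joint's range is limited). The gripper opens to 87 mm and grips with 3 to 60 N. Pads are 19 mm wide; open, the fingers measure 117 mm over their backs; the gripper's body (75 mm by 190 mm) begins 51 mm behind the grasp point.
Start: joints at [1.157, 0.321, -0.07, 1.45, 0.023, 1.371, -0.057], TCP at [0.27, -0.591, 0.223] pointing down, gripper open.
Joint ranges: [-2.86, 2.86], [-0.3, 2.09], [-1.38, 1.24], [0.06, 2.45], [-1.56, 4.7], [0.09, 2.05], [-2.69, 2.69]. Speed limits (rad/s): [2.57, 2.57, 3.14, 3.14, 3.14, 3.14, 3.14].

INTERFACE

Orientations are given as a rotation vector (axis times angle).
In Python, from bench import ctrl gives the robot as it stands. The module is installed in compiled form; this text tells all that it offers.
- The arm moves only by the tool jog_arm, never from a script. Its argument "moves" is one flat list of numbers, 7 for each row, row after row: the shift along the tool's x, y, z in units of 30 cm (1.0 is 30 cm), then the turn, a rotation vector about the tool's x, y, z in units of 60 degrees (1.0 is 60 degrees), then the gripper's target within -1 to 1 (fully open at 1, half-way at 0, shut at -1). In form: [x, y, z, wx, wy, wz, fingers, x, y, z, wx, wy, wz, fingers, ...]. A call has exactly 8 rows; each row is the pose to reach, as a shift and turn from the pose commanded when the call began, along the tool's axes at that moment; what a row does not reach only later rows make up. A row lasts 1/8 s, in which the tool goes at most 62.5 mm and 10.7 degrees, less where a joint would pass 70% of its speed; a pose out of reach is approached as far as the arm can. A call with a number of a shift or a turn outside -1 to 1 is refused whole. A call with a gripper value outside its range is refused whole. The fingers move at their own pace and stop on an object; "newtons" is the grip in N (left out, the last holds). Time passes only in rows, so rows that repeat a pose let the fingers close, or fill a call up. It gives the time, the measured TCP pose, the force, the opening and the grip force at its end, in the units of the state.
- ctrl.get_state(): the state, without advancing time (a new reading comes with each control period).
- ctrl.get_image(name): name is "scene" or "top"; returns a dict with "pixels" (480x640x3 uint8, red, green, blue), "fx", "fy", "cx", "cy" (pixels), "xyz" and "rotation" of the camera in the world. Camera axes: x right, y up, looking along -z (the intrinsics and any distortion apply to the point x, -y, -z); pixel columns grow to the right and rows downward; lengths in m; the calibration is good to about 2 mm. A picture is of the moment at which its call begins. There is no depth.
- ctrl.close_job(): hands the job in; it is judged then, once.
The state is a dict: "time": time; "joint_positions": joint angles; "qd": joint speeds; "joint_torque": joint torques, N m; "position": TCP position; "tool_rot": TCP orientation; "ft_force": force on the tool from outside, world axes, zero at the start; "torque": the same for the moment, N m; "grip_width": opening from 0.0 (shut) to 1.0 (fully open); "grip_force": force on a finger pad.
Only numpy, scipy, OpenCV 4.12 (cv2) and the standard library are available. Lean on these libraries where they do the work, as an engineer would, in place of code of your own. Each camera call takes 0.05 s, during which the arm holds its last target. There are 200 camera calls.

## Working session

There is one attempt and no reset: what is moved stays moved. The work goes in short steps, Python scripts to look and compute and a tool call to move; the robot and the scene stay as the last step left them, time stands still between calls to the robot, and variables do not carry over. Pictures are saved under pics/ and viewed, at most 10 in all, crops included, and the job is handed in when it is done.

Besides the shell and the picture viewer there is one more tool, called by a JSON object that holds its "name" and its "arguments", one argument or row to a line. jog_arm: Moves the arm, as the interface text tells. Its arguments: {"type":"object","properties":{"moves":{"type":"array"},"newtons":{"type":"number"}},"required":["moves"]}

```bash
mkdir -p pics
python3 - <<'E'
from bench import ctrl
import cv2,numpy as np
s=ctrl.get_state();print(s, ctrl.grasp_offset)
for n in("scene","top"):
    i=ctrl.get_image(n);cv2.imwrite(f"pics/{n}0.png",i["pixels"][:,:,::-1]);np.save(n+"0.npy",i["pixels"])
    print(n,{k:v for k,v in i.items() if k!="pixels"})
E
```

```text
{'time': 0.0, 'joint_positions': array([ 1.15710118,  0.32179637, -0.07010675,  1.45167388,  0.02262978,
        1.37080073, -0.05688196]), 'qd': array([ 0.00034086,  0.00092773, -0.00063128, -0.0006688 ,  0.00051479,
       -0.00018621,  0.00113326]), 'joint_torque': array([-4.98085483e-04, -4.91291392e+01, -4.04096385e-01, -3.12528384e+01,
       -6.39036368e-02,  4.38928034e-02,  1.81639948e-04]), 'position': array([ 0.26938962, -0.59093864,  0.22147956]), 'tool_rot': array([-3.06819681e+00, -6.66596394e-01,  8.14832227e-04]), 'ft_force': array([0.48374668, 0.25896728, 0.07964757]), 'torque': array([-0.02542249, -0.00713872, -0.04312509]), 'grip_force': 0.0, 'grip_width': 1.0031802451658811} 0.0187
scene {'fx': 450.92979729060664, 'fy': 450.92979729060664, 'cx': 323.22916619678074, 'cy': 242.95778046598298, 'xyz': array([1.13070002, 0.35881004, 0.84729655]), 'rotation': array([0.39826515, 0.67571347, 1.99632813])}
top {'fx': 504.63600648691676, 'fy': 504.63600648691676, 'cx': 317.10562551349386, 'cy': 247.62581464449897, 'xyz': array([0.46051802, 0.0635499 , 1.29132683]), 'rotation': array([ 0.08086129, -0.10335598, -1.53787402])}
```

View pics/scene0.png

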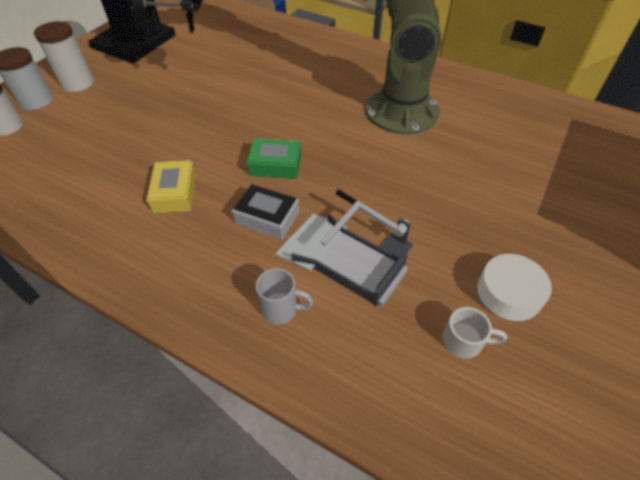

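View pics/top0.png

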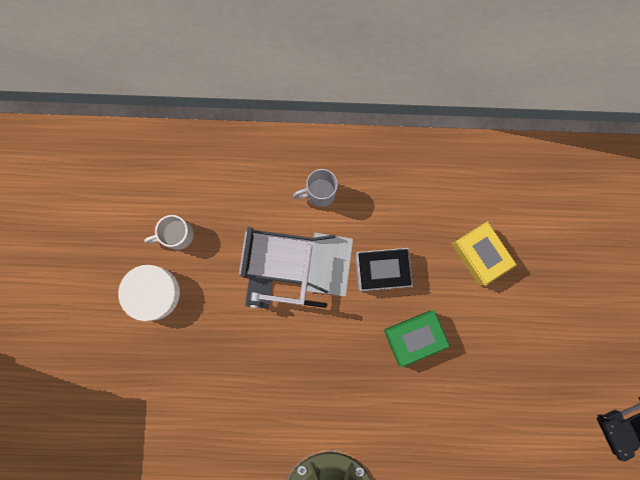

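Candidates for the bin, in the top view: steel with black lid at (385,269), green at (418,339), yellow at (486,254). The description fits the one at (385,269). I'll check it in a close crop.

```bash
cat > h.py <<'E'
import numpy as np,cv2
from scipy.spatial.transform import Rotation as R
from bench import ctrl
def ray(im,uv,z):
    M=R.from_rotvec(im["rotation"]).as_matrix()
    uv=np.atleast_2d(np.asarray(uv,float))
    d=np.c_[(uv[:,0]-im["cx"])/im["fx"],-(uv[:,1]-im["cy"])/im["fy"],-np.ones(len(uv))]@M.T
    return im["xyz"]+d*((z-im["xyz"][2])/d[:,2])[:,None]
def proj(im,p):
    M=R.from_rotvec(im["rotation"]).as_matrix()
    c=(np.atleast_2d(p)-im["xyz"])@M
    return np.c_[im["cx"]-im["fx"]*c[:,0]/c[:,2],im["cy"]+im["fy"]*c[:,1]/c[:,2]]
E
python3 - <<'E'
import cv2
t=cv2.imread("pics/top0.png")
cv2.imwrite("pics/crop1.png",cv2.resize(t[220:320,230:430],None,fx=4,fy=4,interpolation=cv2.INTER_CUBIC))
s=cv2.imread("pics/scene0.png")
cv2.imwrite("pics/crop2.png",cv2.resize(s[170:320,220:420],None,fx=4,fy=4,interpolation=cv2.INTER_CUBIC))
E
```

```text
(no output)
```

View pics/crop1.png

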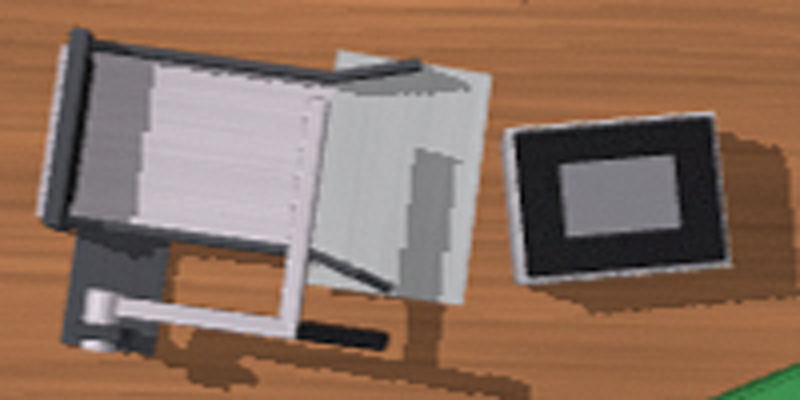

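View pics/crop2.png

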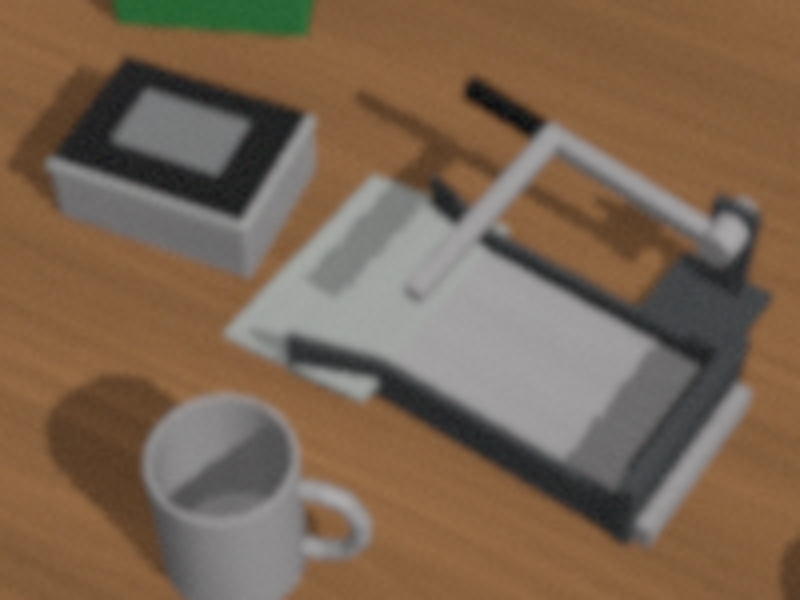

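The crops show the steel bin with a black lid and grey label, its lid corners at crop1 (515,130), (713,113), (730,265) and (525,283). The dock mouth faces it: ramp-foot corners are at (491,74) and (464,303), and the lever handle is at (343,336), slightly raised. Next I'll compute the poses.

```bash
cat > fit.py <<'E'
from h import *
T=ctrl.get_image("top");S=ctrl.get_image("scene")
c1=lambda p:(np.array(p,float)+.5)/4-.5+[230,220]
c2=lambda p:(np.array(p,float)+.5)/4-.5+[220,170]
obs=[(T,c1,(491,74),(-110,-75,0)),(T,c1,(464,303),(-110,75,0)),(S,c2,(380,177),(-110,75,0)),(S,c2,(226,335),(-110,-75,0)),
(T,c1,(335,80),(-10,-53,33)),(T,c1,(312,247),(-10,53,33)),(T,c1,(92,45),(144,-53,55)),(T,c1,(70,220),(144,53,55))]
d=np.array([o[3] for o in obs])/1e3
w=np.array([ray(o[0],o[1](o[2]),q[2])[0] for o,q in zip(obs,d)])
a=(d-d.mean(0))[:,:2];b=(w-w.mean(0))[:,:2]
yaw=np.arctan2((a[:,0]*b[:,1]-a[:,1]*b[:,0]).sum(),(a*b).sum())
Rm=R.from_euler('z',yaw).as_matrix();t=(w.mean(0)-Rm@d.mean(0))[:2]
print("dock",t,yaw);print(np.round(1e3*(w[:,:2]-(d@Rm.T)[:,:2]-t),1))
D=np.r_[t,0]
toD=lambda p:(np.atleast_2d(p)-D)@Rm
lid=ray(T,c1([(515,130),(713,113),(730,265),(525,283)]),.056)
L=toD(lid);print("bin lid in dock mm",np.round(L*1e3,1),"centre",np.round(L.mean(0)*1e3,1))
v=(L[0]+L[3]-L[1]-L[2]);print("bin yaw rel dock",np.arctan2(v[1],v[0]),"len",np.linalg.norm(v)/2,np.linalg.norm(L[0]+L[1]-L[2]-L[3])/2)
# handle end triangulated: plane dock y=105
for im,c,p in((T,c1,(386,340)),(S,c2,(472,90)),(T,c1,(300,330)),(S,c2,(548,135))):
    q0,q1=toD(ray(im,c(p),0))[0],toD(ray(im,c(p),.2))[0]
    k=(.105-q0[1])/(q1[1]-q0[1]);q=q0+k*(q1-q0);print("on y=105",np.round(q*1e3,1),"angle",np.arctan2(q[2]-.06,.11-q[0]))
np.savez("dock.npz",D=D,Rm=Rm,yaw=yaw)
for n,p,z in(("jug",(322,182),.095),("cup",(174,230),.065),("sauc",(149,293),.057),("green",(418,339),.056),("yellow",(486,254),.056)):
    w=ray(T,p,z);print(n,w.round(3),toD(w).round(3))
for n,p in(("handle",(-45,105,60)),("hinge",(110,105,60)),("home",(79,0,18)),("foot",(-110,0,0)),("bin",L.mean(0)*1e3)):
    q=Rm@np.array(p)/1e3+D;print(n,q.round(3),np.hypot(*q[:2]).round(3))
E
python3 fit.py
```

```text
dock [0.57767    0.07395506] 1.4808953242651386
[[-1.3 -0.8]
 [ 0.2 -0.3]
 [ 1.5  7.7]
 [ 1.5  4.1]
 [ 0.1 -1.6]
 [ 0.3 -0. ]
 [ 0.3 -4.1]
 [-2.7 -5. ]]
bin lid in dock mm [[-125.6  -32.8   56. ]
 [-246.1  -58.2   56. ]
 [-265.7   33.9   56. ]
 [-142.    60.    56. ]] centre [-194.9    0.7   56. ]
bin yaw rel dock 0.2075794224348201 len 0.12476655138837968 0.09414582848840061
on y=105 [-59.9 105.  111.2] angle 0.29254774191836985
on y=105 [-56.4 105.   78.3] angle 0.10957079529300838
on y=105 [ -9.3 105.   83. ] angle 0.1906463480751625
on y=105 [ -3.4 105.   72.2] angle 0.10681912813660845
jug [[0.763 0.041 0.095]] [[-0.016 -0.187  0.095]]
cup [[0.638 0.399 0.065]] [[ 0.329 -0.031  0.065]]
sauc [[0.483 0.452 0.057]] [[0.368 0.128 0.057]]
green [[ 0.392 -0.203  0.056]] [[-0.292  0.16   0.056]]
yellow [[ 0.604 -0.37   0.056]] [[-0.44  -0.067  0.056]]
handle [0.469 0.039 0.06 ] 0.471
hinge [0.483 0.193 0.06 ] 0.52
home [0.585 0.153 0.018] 0.604
foot [ 0.568 -0.036  0.   ] 0.569
bin [ 0.559 -0.12   0.056] 0.572
```

```bash
cat > mv.py <<'E'
from h import *
z=np.load("dock.npz");D,Rm,yaw=z["D"],z["Rm"],float(z["yaw"])
def world(p): return Rm@np.array(p)/1e3+D           # dock mm -> world m
def units(tcp,ang=0.):
    """unit row to reach world TCP, tool down, tool x at dock-yaw+ang"""
    s=ctrl.get_state();C=R.from_rotvec(s["tool_rot"])
    a=yaw+ang;T=R.from_matrix(np.c_[[np.cos(a),np.sin(a),0],[np.sin(a),-np.cos(a),0],[0,0,-1]])
    r=np.r_[C.inv().apply(np.array(tcp)-s["position"])/.3,(C.inv()*T).as_rotvec()/(np.pi/3)]
    return np.round(r,3).tolist()
def show():
    s=ctrl.get_state();p=(s["position"]-D)@Rm*1e3
    X=R.from_rotvec(s["tool_rot"]).as_matrix()
    print("t",round(s["time"],2),"tcp dock mm",p.round(1),"ang",round(np.arctan2(X[1,0],X[0,0])-yaw,3),"tilt",np.round(X[:2,2],3),"F dock",(Rm.T@s["ft_force"]).round(1),"w",round(s["grip_width"],2),"gf",round(s["grip_force"],1))
def lever(th,gz=-18.7,r=155): # TCP dock mm for grip on handle at lever angle th
    return [110-r*np.cos(th),105,60+r*np.sin(th)+gz]
E
python3 - <<'E'
from mv import *
show();print(units((.47,-.25,.25)))
E
```

```text
t 0.2 tcp dock mm [-690.1  247.2  221.9] ang -1.053 tilt [-0.001  0.001] F dock [-0.5  0.6  0.1] w 1.0 gf 0.0
[1.08, -0.758, -0.093, -0.001, -0.0, -1.006]
```

{"name": "jog_arm", "arguments": {
  "moves": [0.15,-0.1,-0.09,0,0,-0.15,1,0.3,-0.2,-0.09,0,0,-0.3,1,0.45,-0.3,-0.09,0,0,-0.45,1,0.6,-0.4,-0.09,0,0,-0.6,1,0.75,-0.52,-0.09,0,0,-0.75,1,0.88,-0.63,-0.09,0,0,-0.9,1,1,-0.7,-0.09,0,0,-1,1,1,-0.7,-0.09,0,0,-1,1]
}}

```text
time: 1.2
position: [0.4577, -0.2718, 0.2498]
tool_rot: [2.317, 2.121, 0.002]
ft_force: [-1.1, -0.1, -0.3]
grip_width: 1.003
grip_force: 0.0
```

Run:
```python
from mv import *
show();p=lever(.11);print(p,units(world(p)+[0,0,.1]),units(world(p)))
```

```text
t 1.2 tcp dock mm [-355.1   88.5  249.8] ang 0.002 tilt [0.001 0.001] F dock [-0.2  1.1 -0.3] w 1.0 gf 0.0
[np.float64(-44.063195183288), 105, np.float64(58.315636629762096)] [1.037, -0.054, 0.306, 0.001, -0.001, 0.002] [1.036, -0.054, 0.639, 0.001, -0.001, 0.002]
```

{"name": "jog_arm", "arguments": {
  "moves": [0.15,-0.01,0.05,0,0,0,1,0.33,-0.02,0.1,0,0,0,1,0.51,-0.03,0.15,0,0,0,1,0.69,-0.04,0.2,0,0,0,1,0.85,-0.05,0.25,0,0,0,1,0.96,-0.054,0.3,0,0,0,1,1,-0.054,0.31,0,0,0,1,1,-0.054,0.31,0,0,0,1]
}}

```text
time: 2.2
position: [0.4682, 0.0234, 0.1567]
tool_rot: [2.326, 2.112, -0.001]
ft_force: [-0.3, -0.7, 0.6]
grip_width: 1.0
grip_force: 0.0
```

Run:
```python
from mv import *
show();p=lever(.11);print(units(world(p)))
i=ctrl.get_image("scene")["pixels"][:,:,::-1]
cv2.imwrite("pics/a.png",cv2.resize(i[80:320,200:480],None,fx=2.5,fy=2.5))
```

```text
t 2.2 tcp dock mm [-60.2 104.4 156.7] ang -0.006 tilt [-0. -0.] F dock [-0.7  0.3  0.6] w 1.0 gf 0.0
[0.054, -0.002, 0.328, -0.0, 0.0, -0.006]
```

View pics/a.png

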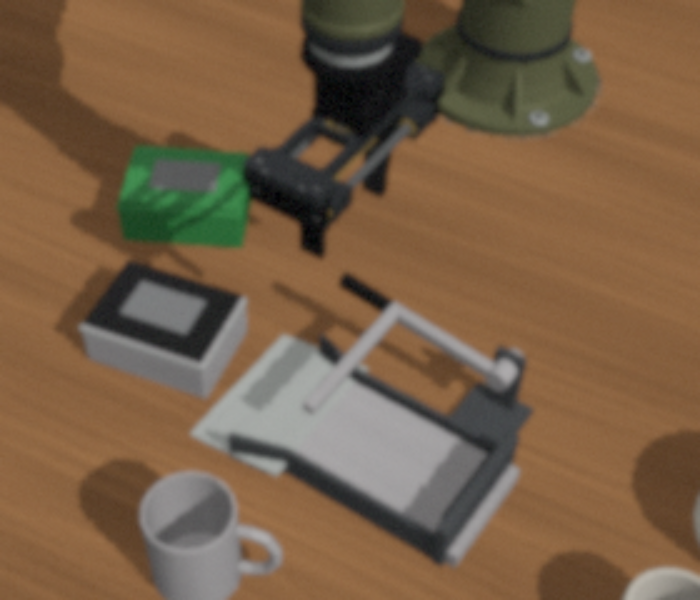

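The gripper hovers open above and straddling the handle (handle at crop (365,291), fingers at (313,235) and (376,180)). The bin and dock are untouched, so I'll descend and grip lightly.

{"name": "jog_arm", "arguments": {
  "moves": [0.05,-0.002,0.1,0,0,0,1,0.05,-0.002,0.2,0,0,0,1,0.05,-0.002,0.28,0,0,0,1,0.05,-0.002,0.325,0,0,0,1,0.05,-0.002,0.325,0,0,0,-1,0.05,-0.002,0.325,0,0,0,-1,0.05,-0.002,0.325,0,0,0,-1,0.05,-0.002,0.325,0,0,0,-1],
  "newtons": 15
}}

```text
time: 3.25
position: [0.4694, 0.0392, 0.0596]
tool_rot: [2.324, 2.112, 0.001]
ft_force: [-0.5, 0.1, -0.7]
grip_width: 0.637
grip_force: 0.0
```

Run:
```python
from mv import *
show()
for th in (.11,.3,.5,.7): print(th,units(world(lever(th))))
```

```text
t 3.25 tcp dock mm [-44.3 104.8  59.6] ang -0.006 tilt [ 0.001 -0.   ] F dock [ 0.   0.5 -0.7] w 0.64 gf 0.0
0.11 [0.001, -0.001, 0.004, 0.001, 0.0, -0.006]
0.3 [0.021, -0.001, -0.092, 0.001, 0.0, -0.006]
0.5 [0.061, -0.001, -0.187, 0.001, 0.0, -0.006]
0.7 [0.119, -0.001, -0.272, 0.001, 0.0, -0.006]
```

{"name": "jog_arm", "arguments": {
  "moves": [0,0,0,0,0,0,-1,0,0,0,0,0,0,-1,0,0,0,0,0,0,-1,0,0,0,0,0,0,-1,0,0,0,0,0,0,-1,0,0,0,0,0,0,-1,0,0,0,0,0,0,-1,0,0,0,0,0,0,-1],
  "newtons": 15
}}

```text
time: 4.25
position: [0.4698, 0.0392, 0.0593]
tool_rot: [2.324, 2.112, 0.002]
ft_force: [4.4, -0.5, -2.8]
grip_width: 0.136
grip_force: 15.0
```

Run:
```python
from mv import *
show()
for th in (.11,.3,.5,.7,.9,1.1,1.3,1.5): print(th,units(world(lever(th))))
```

```text
t 4.25 tcp dock mm [-44.3 104.3  59.3] ang -0.006 tilt [0.002 0.   ] F dock [-0.1 -4.4 -2.8] w 0.14 gf 15.0
0.11 [0.001, -0.002, 0.003, 0.002, -0.0, -0.006]
0.3 [0.021, -0.002, -0.093, 0.002, -0.0, -0.006]
0.5 [0.061, -0.002, -0.188, 0.002, -0.0, -0.006]
0.7 [0.119, -0.003, -0.273, 0.002, -0.0, -0.006]
0.9 [0.193, -0.003, -0.345, 0.002, -0.0, -0.006]
1.1 [0.28, -0.003, -0.4, 0.002, -0.0, -0.006]
1.3 [0.376, -0.004, -0.438, 0.002, -0.0, -0.006]
1.5 [0.478, -0.004, -0.455, 0.002, -0.0, -0.006]
```

Gripped (opening 11.8 mm matches the 12 mm handle). Now I'll swing it up along the arc.

{"name": "jog_arm", "arguments": {
  "moves": [0.006,0,-0.04,0,0,0,-1,0.021,0,-0.093,0,0,0,-1,0.039,0,-0.14,0,0,0,-1,0.061,0,-0.187,0,0,0,-1,0.088,0,-0.23,0,0,0,-1,0.119,0,-0.272,0,0,0,-1,0.154,0,-0.31,0,0,0,-1,0.193,0,-0.345,0,0,0,-1]
}}

```text
time: 5.25
position: [0.4756, 0.0959, 0.1629]
tool_rot: [2.324, 2.109, 0.001]
ft_force: [7.4, -1.4, -5.2]
grip_width: 0.134
grip_force: 15.0
```

Run:
```python
from mv import *
show()
for th in (.9,1,1.1,1.2,1.3,1.4,1.5,1.55): print(th,units(world(lever(th))))
```

```text
t 5.25 tcp dock mm [ 12.7 103.6 162.9] ang -0.007 tilt [ 0.003 -0.001] F dock [-0.7 -7.5 -5.2] w 0.13 gf 15.0
0.9 [0.003, -0.005, 0.001, 0.003, 0.001, -0.007]
1 [0.045, -0.005, -0.029, 0.003, 0.001, -0.007]
1.1 [0.09, -0.005, -0.055, 0.003, 0.001, -0.007]
1.2 [0.137, -0.005, -0.076, 0.003, 0.001, -0.007]
1.3 [0.186, -0.006, -0.093, 0.003, 0.001, -0.007]
1.4 [0.236, -0.006, -0.104, 0.003, 0.001, -0.007]
1.5 [0.287, -0.006, -0.11, 0.003, 0.001, -0.007]
1.55 [0.313, -0.006, -0.111, 0.003, 0.001, -0.007]
```

{"name": "jog_arm", "arguments": {
  "moves": [0.045,0.005,-0.029,0,0,0,-1,0.09,0.008,-0.055,0,0,0,-1,0.137,0.008,-0.076,0,0,0,-1,0.186,0.008,-0.093,0,0,0,-1,0.236,0.008,-0.104,0,0,0,-1,0.287,0.008,-0.11,0,0,0,-1,0.305,0.008,-0.111,0,0,0,-1,0.305,0.008,-0.111,0,0,0,-1]
}}

```text
time: 6.25
position: [0.4852, 0.1892, 0.1955]
tool_rot: [-2.322, -2.113, -0.001]
ft_force: [0.5, 1.0, -2.4]
grip_width: 0.137
grip_force: 15.0
```

Run:
```python
from mv import *
show()
i=ctrl.get_image("scene")["pixels"][:,:,::-1]
cv2.imwrite("pics/b.png",cv2.resize(i[80:320,200:480],None,fx=2.5,fy=2.5))
```

```text
t 6.25 tcp dock mm [106.5 102.4 195.5] ang -0.004 tilt [-0.001  0.002] F dock [ 1.1 -0.4 -2.4] w 0.14 gf 15.0
```

View pics/b.png

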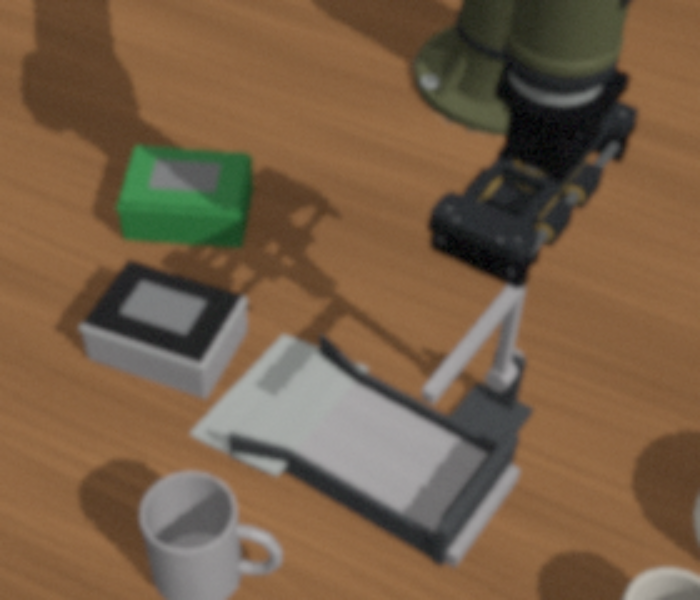

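The lever stands near vertical, about 1.55 rad (arm at crop (510,335), cross bar end at (432,392)), and the bin and bystanders are unmoved. Next I'll release and rise.

{"name": "jog_arm", "arguments": {
  "moves": [0,0,0,0,0,0,0.2,0,0,0,0,0,0,0.2,0,0,0,0,0,0,0.2,0,0,0,0,0,0,0.2,0,0,-0.04,0,0,0,0.2,0,0,-0.12,0,0,0,0.2,0,0,-0.22,0,0,0,0.2,0,0,-0.3,0,0,0,0.2]
}}

```text
time: 7.3
position: [0.4859, 0.188, 0.288]
tool_rot: [2.324, 2.112, 0.002]
ft_force: [0.1, -0.5, -0.7]
grip_width: 0.599
grip_force: 0.0
```

Run:
```python
from mv import *
show()
L=np.array([-194.9,.7]);a=.2076
for d in(110,):
    q=L-d*np.array([np.cos(a),np.sin(a)]);print(q)
    for zz in(285,130,12): print(zz,units(world([*q,zz]),a))
```

```text
t 7.3 tcp dock mm [105.4 101.7 288. ] ang -0.006 tilt [0.002 0.   ] F dock [-0.4 -0.1 -0.7] w 0.6 gf 0.0
[-302.53812414  -21.97232303]
285 [-1.357, 0.42, 0.01, 0.002, -0.0, -0.204]
130 [-1.358, 0.419, 0.527, 0.002, -0.0, -0.204]
12 [-1.358, 0.418, 0.92, 0.002, -0.0, -0.204]
```

{"name": "jog_arm", "arguments": {
  "moves": [-0.15,0.04,0,0,0,-0.02,0.2,-0.33,0.1,0,0,0,-0.06,0.2,-0.52,0.16,0,0,0,-0.1,0.2,-0.7,0.22,0,0,0,-0.14,0.2,-0.86,0.28,0.02,0,0,-0.18,0.2,-0.97,0.34,0.1,0,0,-0.204,0.2,-1,0.42,0.2,0,0,-0.204,0.2,-1,0.42,0.2,0,0,-0.204,0.2]
}}

```text
time: 8.3
position: [0.5815, -0.124, 0.2235]
tool_rot: [-2.086, -2.343, 0.002]
ft_force: [-0.7, -0.5, 0.1]
grip_width: 0.6
grip_force: 0.0
```

Run:
```python
from mv import *
show()
L=np.array([-194.9,.7]);a=.2076
q=L-110*np.array([np.cos(a),np.sin(a)])
for zz in(130,12): print(zz,units(world([*q,zz]),a))
```

```text
t 8.3 tcp dock mm [-196.8  -21.6  223.5] ang 0.206 tilt [-0.004  0.002] F dock [-0.6  0.7  0.1] w 0.6 gf 0.0
130 [-0.346, -0.07, 0.311, -0.004, -0.003, -0.002]
12 [-0.347, -0.068, 0.704, -0.004, -0.003, -0.002]
```

{"name": "jog_arm", "arguments": {
  "moves": [-0.15,-0.03,0.02,0,0,0,0.2,-0.28,-0.06,0.1,0,0,0,0.2,-0.345,-0.068,0.22,0,0,0,0.2,-0.345,-0.068,0.37,0,0,0,0.2,-0.345,-0.068,0.52,0,0,0,0.2,-0.345,-0.068,0.65,0,0,0,0.2,-0.345,-0.068,0.7,0,0,0,0.2,-0.345,-0.068,0.7,0,0,0,0.2]
}}

```text
time: 9.3
position: [0.5745, -0.2277, 0.0167]
tool_rot: [2.086, 2.349, 0.0]
ft_force: [0.1, 0.9, 1.1]
grip_width: 0.602
grip_force: 0.0
```

Run:
```python
from mv import *
show()
i=ctrl.get_image("top")["pixels"][:,:,::-1]
cv2.imwrite("pics/c.png",cv2.resize(i[210:360,230:490],None,fx=3,fy=3))
```

```text
t 9.3 tcp dock mm [-300.7  -24.    16.7] ang 0.208 tilt [0. 0.] F dock [ 0.9 -0.1  1.1] w 0.6 gf 0.0
```

View pics/c.png

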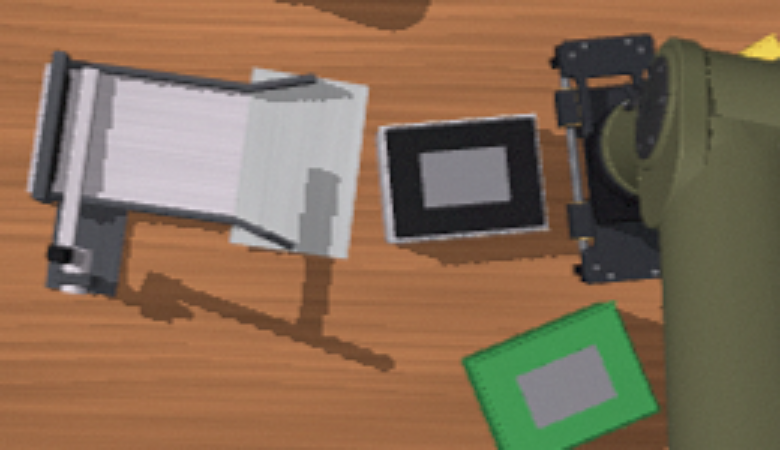

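The lever stays up (top view, handle at crop (65,255)). The fingers are behind the bin's rear face (gripper at (600,160), lid centre at (465,178)), aligned with it. Next is the push, turning as it goes.

```bash
cat >> mv.py <<'E'
def rows(*P):
    for x,y,zz,a in P: print((x,y,zz,a),units(world([x,y,zz]),a))
def bin_pose():
    "bin from black lid + label in top view: centre (dock mm) and yaw"
    im=ctrl.get_image("top");px=im["pixels"].astype(int)
    np.save("lid.npy",px)
    return im,px
E
python3 - <<'E'
from mv import *
rows((-270,-16,13,.208),(-255,-12,13,.16),(-240,-9,13,.12),(-225,-6,13,.06),(-210,-3,13,0))
E
```

```text
(-270, -16, 13, 0.208) [0.107, -0.008, 0.016, 0.002, 0.001, 0.0]
(-255, -12, 13, 0.16) [0.159, -0.01, 0.016, 0.002, 0.001, 0.046]
(-240, -9, 13, 0.12) [0.21, -0.01, 0.015, 0.002, 0.001, 0.084]
(-225, -6, 13, 0.06) [0.261, -0.009, 0.015, 0.002, 0.001, 0.141]
(-210, -3, 13, 0) [0.312, -0.009, 0.015, 0.002, 0.001, 0.199]
```

{"name": "jog_arm", "arguments": {
  "moves": [0.05,-0.005,0.01,0,0,0,0.2,0.1,-0.008,0.01,0,0,0,0.2,0.12,-0.009,0.01,0,0,0.01,0.2,0.14,-0.01,0.01,0,0,0.03,0.2,0.16,-0.01,0.01,0,0,0.045,0.2,0.18,-0.01,0.01,0,0,0.065,0.2,0.2,-0.01,0.01,0,0,0.08,0.2,0.21,-0.01,0.01,0,0,0.09,0.2]
}}

```text
time: 10.35
position: [0.5636, -0.1695, 0.0138]
tool_rot: [2.196, 2.242, -0.005]
ft_force: [-2.0, -8.3, 2.2]
grip_width: 0.598
grip_force: 3.6
```

Run:
```python
from mv import *
show()
T=ctrl.get_image("top")
px=T["pixels"].astype(int)
# lid label: grey patch inside black lid -> mask of dark lid+label near bin, minAreaRect
uv=proj(T,world([-160,0,56]))[0].astype(int);print(uv)
c=px[uv[1]-35:uv[1]+35,uv[0]-45:uv[0]+45]
m=((c.max(2)<60)).astype(np.uint8)
n,l,st,ce=cv2.connectedComponentsWithStats(m)
print(st[1:][st[1:,4]>40].tolist())
cv2.imwrite("pics/d.png",cv2.resize(px[190:340,230:450,::-1].astype(np.uint8),None,fx=3.5,fy=3.5,interpolation=cv2.INTER_CUBIC))
```

```text
t 10.35 tcp dock mm [-243.8   -7.8   13.8] ang 0.111 tilt [ 0.    -0.005] F dock [-8.5  1.3  2.2] w 0.6 gf 3.6
[370 266]
[[25, 0, 65, 70, 2081]]
```

View pics/d.png

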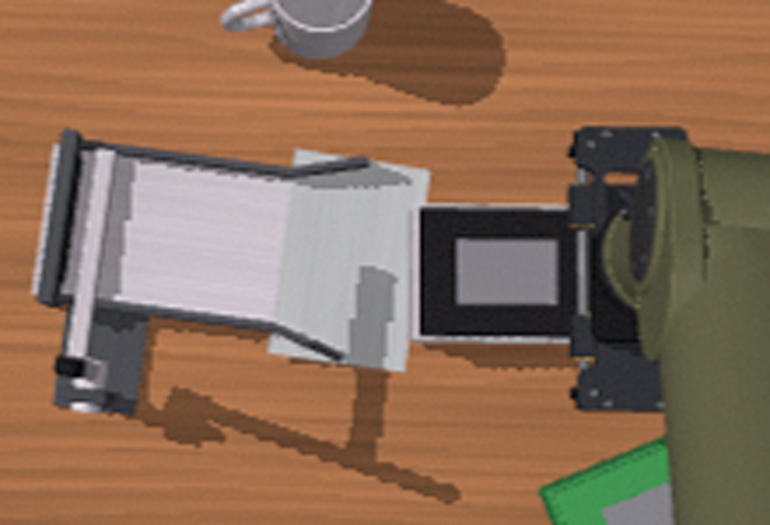

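The fingers push the rear face squarely (contact at crop x≈575), the front edge is at the ramp foot (x≈415), and the bin is turning toward the dock axis. Its label is at (507,272).

```bash
cat >> mv.py <<'E'
def label():
    s=ctrl.get_state();p=(s["position"]-D)@Rm*1e3
    im=ctrl.get_image("top");px=im["pixels"].astype(np.int16)
    g=((px.max(2)-px.min(2)<18)&(px.max(2)>85)&(px.max(2)<175)).astype(np.uint8)
    zt=.056+max(0,min(.018,(p[0]+75+110)*.000176))
    n,l,st,ce=cv2.connectedComponentsWithStats(g)
    for i in range(1,n):
        if 350<st[i,4]<800:
            q=(ray(im,ce[i],zt)[0]-D)@Rm*1e3
            if abs(q[1])<50 and -300<q[0]<130:
                pts=np.argwhere(l==i)[:,::-1].astype(np.float32)
                bx=cv2.boxPoints(cv2.minAreaRect(pts));w=((ray(im,bx,zt)-D)@Rm*1e3)[:,:2]
                e=w[1]-w[0] if np.hypot(*(w[1]-w[0]))>np.hypot(*(w[2]-w[1])) else w[2]-w[1]
                a=np.arctan(e[1]/e[0]);print("label centre",q.round(1),"yaw",a.round(3),"n",st[i,4])
E
python3 - <<'E'
from mv import *
label()
rows((-228,-6,14,.07),(-212,-3,14,.02),(-196,-1,14,-.02),(-180,-1,15,-.02))
E
```

```text
label centre [-1.678e+02  1.000e-01  5.600e+01] yaw 0.121 n 525
(-228, -6, 14, 0.07) [0.052, -0.0, -0.001, 0.0, 0.004, 0.039]
(-212, -3, 14, 0.02) [0.106, -0.004, -0.001, 0.0, 0.004, 0.087]
(-196, -1, 14, -0.02) [0.159, -0.005, -0.002, 0.0, 0.004, 0.125]
(-180, -1, 15, -0.02) [0.212, 0.001, -0.005, 0.0, 0.004, 0.125]
```

{"name": "jog_arm", "arguments": {
  "moves": [0.02,0,0,0,0,0.02,0.2,0.04,0,0,0,0,0.035,0.2,0.06,-0.001,0,0,0,0.05,0.2,0.08,-0.002,0,0,0,0.065,0.2,0.1,-0.003,0,0,0,0.08,0.2,0.12,-0.004,0,0,0,0.095,0.2,0.14,-0.004,0,0,0,0.105,0.2,0.15,-0.004,0,0,0,0.11,0.2]
}}

```text
time: 11.45
position: [0.5611, -0.1242, 0.0134]
tool_rot: [2.321, 2.113, -0.005]
ft_force: [-0.7, -7.0, 2.1]
grip_width: 0.599
grip_force: 3.6
```

Run:
```python
from mv import *
show();label()
rows((-180,-1,15,0),(-160,-1,17,0),(-140,-1,20,0),(-120,-1,24,0))
```

```text
t 11.45 tcp dock mm [-198.8   -1.3   13.4] ang -0.004 tilt [-0.    -0.004] F dock [-7.   0.1  2.1] w 0.6 gf 3.6
label centre [-124.9   -3.    56. ] yaw -0.003 n 526
(-180, -1, 15, 0) [0.061, -0.001, -0.006, 0.0, 0.004, -0.004]
(-160, -1, 17, 0) [0.128, -0.002, -0.012, 0.0, 0.004, -0.004]
(-140, -1, 20, 0) [0.194, -0.002, -0.023, 0.0, 0.004, -0.004]
(-120, -1, 24, 0) [0.261, -0.002, -0.036, 0.0, 0.004, -0.004]
```

{"name": "jog_arm", "arguments": {
  "moves": [0.03,0,0,0,0,0,0.2,0.065,0,-0.002,0,0,0,0.2,0.1,0,-0.004,0,0,0,0.2,0.135,0,-0.008,0,0,0,0.2,0.17,0,-0.012,0,0,0,0.2,0.205,0,-0.016,0,0,0,0.2,0.24,0,-0.022,0,0,0,0.2,0.26,0,-0.026,0,0,0,0.2]
}}

```text
time: 12.5
position: [0.569, -0.0428, 0.0211]
tool_rot: [2.319, 2.118, -0.0]
ft_force: [-0.2, -6.3, -0.2]
grip_width: 0.602
grip_force: 3.2
```

Run:
```python
from mv import *
show();label()
rows((-120,-2,20,0),(-100,-2,22,0),(-80,-2,25,0),(-60,-2,29,0),(-40,-2,32,0))
```

```text
t 12.5 tcp dock mm [-117.1   -1.8   21.1] ang -0.001 tilt [ 0.    -0.001] F dock [-6.3 -0.4 -0.2] w 0.6 gf 3.2
label centre [-44.2  -3.5  68. ] yaw -0.012 n 525
(-120, -2, 20, 0) [-0.013, 0.0, 0.004, 0.001, 0.0, -0.0]
(-100, -2, 22, 0) [0.054, 0.0, -0.002, 0.001, 0.0, -0.0]
(-80, -2, 25, 0) [0.121, 0.0, -0.012, 0.001, 0.0, -0.0]
(-60, -2, 29, 0) [0.187, 0.0, -0.026, 0.001, 0.0, -0.0]
(-40, -2, 32, 0) [0.254, 0.0, -0.036, 0.001, 0.0, -0.0]
```

{"name": "jog_arm", "arguments": {
  "moves": [0.03,0,-0.002,0,0,0,0.2,0.065,0,-0.006,0,0,0,0.2,0.1,0,-0.012,0,0,0,0.2,0.135,0,-0.018,0,0,0,0.2,0.17,0,-0.025,0,0,0,0.2,0.205,0,-0.032,0,0,0,0.2,0.24,0,-0.038,0,0,0,0.2,0.26,0,-0.042,0,0,0,0.2]
}}

```text
time: 13.55
position: [0.5755, 0.0358, 0.0331]
tool_rot: [-2.319, -2.119, 0.0]
ft_force: [-0.4, -3.1, -2.4]
grip_width: 0.6
grip_force: 2.1
```

Run:
```python
from mv import *
show();label()
rows((-20,-2,34,0),(-5,-2,34,0),(5,-2,34,0))
```

```text
t 13.55 tcp dock mm [-38.2  -1.2  33.1] ang -0.0 tilt [-0.001  0.   ] F dock [-3.2  0.1 -2.4] w 0.6 gf 2.1
label centre [85.4 42.  74. ] yaw -0.816 n 692
label centre [40.6 -1.3 74. ] yaw 0.004 n 485
(-20, -2, 34, 0) [0.058, 0.002, -0.002, -0.0, -0.001, 0.0]
(-5, -2, 34, 0) [0.108, 0.002, -0.002, -0.0, -0.001, 0.0]
(5, -2, 34, 0) [0.141, 0.002, -0.002, -0.0, -0.001, 0.0]
```

{"name": "jog_arm", "arguments": {
  "moves": [0.02,0,-0.003,0,0,0,0.2,0.04,0,-0.003,0,0,0,0.2,0.06,0,-0.003,0,0,0,0.2,0.08,0,-0.003,0,0,0,0.2,0.1,0,-0.003,0,0,0,0.2,0.115,0,-0.003,0,0,0,0.2,0.125,0,-0.003,0,0,0,0.2,0.13,0,-0.003,0,0,0,0.2]
}}

```text
time: 14.6
position: [0.5794, 0.0733, 0.0342]
tool_rot: [2.321, 2.117, -0.0]
ft_force: [-1.2, -2.8, -2.3]
grip_width: 0.6
grip_force: 1.8
```

Run:
```python
from mv import *
show();label()
```

```text
t 14.6 tcp dock mm [-0.5 -1.8 34.2] ang -0.002 tilt [-0. -0.] F dock [-2.9  0.9 -2.3] w 0.6 gf 1.8
label centre [87.8 33.6 74. ] yaw 1.461 n 787
```

{"name": "jog_arm", "arguments": {
  "moves": [0.004,0,0,0,0,0,0.2,0.008,0,0,0,0,0,0.2,0.012,0,0,0,0,0,0.2,0.016,0,0,0,0,0,0.2,0.02,0,0,0,0,0,0.2,0.024,0,0,0,0,0,0.2,0.026,0,0,0,0,0,0.2,0.026,0,0,0,0,0,0.2]
}}

```text
time: 15.65
position: [0.5797, 0.0771, 0.0342]
tool_rot: [2.321, 2.114, -0.007]
ft_force: [-3.1, -11.4, 2.3]
grip_width: 0.598
grip_force: 5.2
```

Run:
```python
from mv import *
show()
```

```text
t 15.65 tcp dock mm [ 3.3 -1.8 34.2] ang -0.003 tilt [-0.002 -0.005] F dock [-11.7   2.    2.3] w 0.6 gf 5.2
```

It's against the back stop (force rose to about 12 N). I'll back off and rise.

{"name": "jog_arm", "arguments": {
  "moves": [-0.05,0,0,0,0,0,0.2,-0.15,0,0,0,0,0,0.2,-0.2,0,-0.1,0,0,0,0.2,-0.2,0,-0.27,0,0,0,0.2,-0.2,0,-0.44,0,0,0,0.2,-0.2,0,-0.62,0,0,0,0.2,-0.2,0,-0.78,0,0,0,0.2,-0.2,0,-0.85,0,0,0,0.2]
}}

```text
time: 16.65
position: [0.5763, 0.0233, 0.2934]
tool_rot: [2.316, 2.117, 0.01]
ft_force: [-0.4, -0.7, -0.3]
grip_width: 0.6
grip_force: 0.0
```

Run:
```python
from mv import *
show();label()
rows((106.5,102.4,290,0),(106.5,102.4,195.5,0))
i=ctrl.get_image("scene")["pixels"][:,:,::-1]
cv2.imwrite("pics/e.png",cv2.resize(i[80:320,200:480],None,fx=2.5,fy=2.5))
```

```text
t 16.65 tcp dock mm [-50.6  -3.2 293.4] ang 0.0 tilt [0.007 0.002] F dock [-0.7  0.4 -0.3] w 0.6 gf 0.0
(106.5, 102.4, 290, 0) [0.523, -0.354, 0.015, 0.009, -0.002, 0.0]
(106.5, 102.4, 195.5, 0) [0.523, -0.357, 0.33, 0.009, -0.002, 0.0]
```

View pics/e.png

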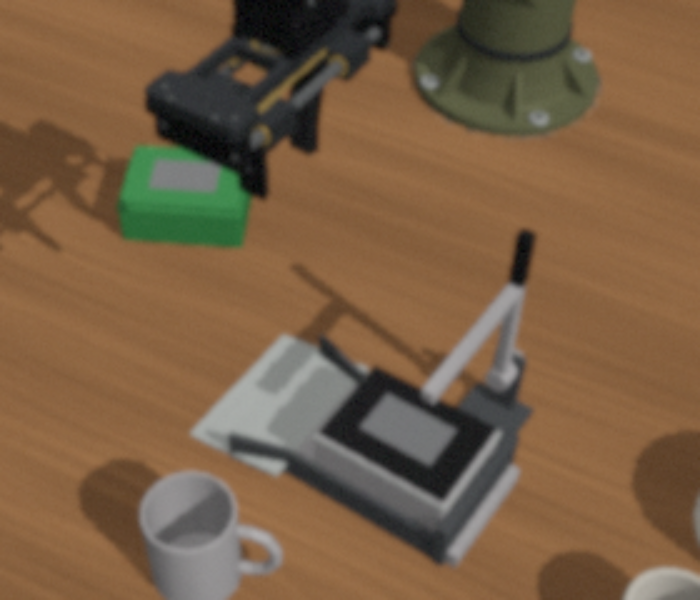

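The bin sits in the dock against the back stop (lid centre at crop (410,428)). The lever is still up with its handle at (524,257), and the bystanders haven't moved. Now I'll regrip the handle.

{"name": "jog_arm", "arguments": {
  "moves": [0.12,-0.09,-0.02,0,0,0,0.2,0.26,-0.18,-0.02,0,0,0,0.2,0.4,-0.27,-0.02,0,0,0,0.2,0.5,-0.345,0,0,0,0,0.2,0.523,-0.357,0.03,0,0,0,0.2,0.523,-0.357,0.15,0,0,0,0.2,0.523,-0.357,0.28,0,0,0,0.2,0.523,-0.357,0.33,0,0,0,0.2]
}}

```text
time: 17.75
position: [0.4811, 0.1858, 0.1869]
tool_rot: [-2.32, -2.115, 0.006]
ft_force: [1.2, -0.1, 0.2]
grip_width: 0.6
grip_force: 0.0
```

{"name": "jog_arm", "arguments": {
  "moves": [0,0,0,0,0,0,-1,0,0,0,0,0,0,-1,0,0,0,0,0,0,-1,0,0,0,0,0,0,-1,0,0,0,0,0,0,-1,0,0,0,0,0,0,-1,0,0,0,0,0,0,-1,0,0,0,0,0,0,-1],
  "newtons": 15
}}

```text
time: 18.75
position: [0.485, 0.1871, 0.1908]
tool_rot: [2.32, 2.114, 0.008]
ft_force: [7.6, 0.1, -2.8]
grip_width: 0.134
grip_force: 15.0
```

Run:
```python
from mv import *
show()
for th in(1.55,1.5,1.4,1.3,1.2,1.1,1,.9,.8,.7):
    p=lever(th);rows((p[0],102.4,p[2],0))
```

```text
t 18.75 tcp dock mm [104.4 102.5 190.8] ang -0.003 tilt [0.005 0.001] F dock [ 0.8 -7.6 -2.8] w 0.13 gf 15.0
(np.float64(106.77680169052067), 102.4, np.float64(196.26648344935035), 0) [0.008, 0.0, -0.018, 0.005, -0.002, -0.003]
(np.float64(99.03573374150605), 102.4, np.float64(195.91172292362845), 0) [-0.018, 0.0, -0.017, 0.005, -0.002, -0.003]
(np.float64(83.65509285046264), 102.4, np.float64(194.04470814821133), 0) [-0.069, 0.0, -0.011, 0.005, -0.002, -0.003]
(np.float64(68.53768156318895), 102.4, np.float64(190.6515187396649), 0) [-0.119, 0.001, 0.0, 0.005, -0.002, -0.003]
(np.float64(53.83454805611559), 102.4, np.float64(185.7660583249201), 0) [-0.168, 0.001, 0.017, 0.005, -0.002, -0.003]
(np.float64(39.69260117903552), 102.4, np.float64(179.4371408095225), 0) [-0.216, 0.001, 0.038, 0.005, -0.002, -0.003]
(np.float64(26.25314259043833), 102.4, np.float64(171.72800264522397), 0) [-0.26, 0.001, 0.063, 0.005, -0.002, -0.003]
(np.float64(13.650454918047018), 102.4, np.float64(162.71567099225996), 0) [-0.303, 0.001, 0.093, 0.005, -0.002, -0.003]
(np.float64(2.0104600511893693), 102.4, np.float64(152.49019408942604), 0) [-0.341, 0.001, 0.127, 0.005, -0.002, -0.003]
(np.float64(-8.550539029095717), 102.4, np.float64(141.1537415218421), 0) [-0.377, 0.0, 0.165, 0.005, -0.002, -0.003]
```

{"name": "jog_arm", "arguments": {
  "moves": [-0.066,0.004,0.006,0,0,0,-1,-0.115,0.006,0.017,0,0,0,-1,-0.163,0.006,0.032,0,0,0,-1,-0.209,0.006,0.053,0,0,0,-1,-0.251,0.006,0.078,0,0,0,-1,-0.311,0.006,0.123,0,0,0,-1,-0.364,0.006,0.176,0,0,0,-1,-0.364,0.006,0.176,0,0,0,-1]
}}

```text
time: 19.75
position: [0.4733, 0.0733, 0.1359]
tool_rot: [2.324, 2.111, -0.008]
ft_force: [-0.9, -5.6, 3.0]
grip_width: 0.131
grip_force: 15.0
```

Run:
```python
from mv import *
show()
for th in(.7,.6,.5,.4,.3,.2,.1,0,-.03):
    p=lever(th,r=150);rows((p[0].round(1),102,p[2].round(1),0))
```

```text
t 19.75 tcp dock mm [-10.  103.9 135.9] ang -0.006 tilt [-0.002 -0.005] F dock [-5.7  0.4  3. ] w 0.13 gf 15.0
(np.float64(-4.7), 102, np.float64(137.9), 0) [0.018, 0.006, -0.007, -0.002, 0.005, -0.005]
(np.float64(-13.8), 102, np.float64(126.0), 0) [-0.012, 0.007, 0.033, -0.002, 0.005, -0.005]
(np.float64(-21.6), 102, np.float64(113.2), 0) [-0.038, 0.007, 0.076, -0.002, 0.005, -0.005]
(np.float64(-28.2), 102, np.float64(99.7), 0) [-0.06, 0.007, 0.121, -0.002, 0.005, -0.005]
(np.float64(-33.3), 102, np.float64(85.6), 0) [-0.077, 0.007, 0.168, -0.002, 0.005, -0.005]
(np.float64(-37.0), 102, np.float64(71.1), 0) [-0.089, 0.007, 0.216, -0.002, 0.005, -0.005]
(np.float64(-39.3), 102, np.float64(56.3), 0) [-0.096, 0.008, 0.266, -0.002, 0.005, -0.005]
(np.float64(-40.0), 102, np.float64(41.3), 0) [-0.098, 0.008, 0.316, -0.002, 0.005, -0.005]
(np.float64(-39.9), 102, np.float64(36.8), 0) [-0.098, 0.008, 0.331, -0.002, 0.005, -0.005]
```

{"name": "jog_arm", "arguments": {
  "moves": [-0.02,0,0.04,0,0,0,-1,-0.04,0,0.08,0,0,0,-1,-0.06,0,0.121,0,0,0,-1,-0.077,0,0.168,0,0,0,-1,-0.089,0,0.216,0,0,0,-1,-0.096,0,0.266,0,0,0,-1,-0.098,0,0.3,0,0,0,-1,-0.098,0,0.32,0,0,0,-1]
}}

```text
time: 20.75
position: [0.4697, 0.0392, 0.04]
tool_rot: [2.322, 2.108, -0.018]
ft_force: [-1.7, -18.1, 4.1]
grip_width: 0.136
grip_force: 15.0
```

Run:
```python
from mv import *
show()
```

```text
t 20.75 tcp dock mm [-44.3 104.4  40. ] ang -0.007 tilt [-0.005 -0.012] F dock [-18.2   0.1   4.1] w 0.14 gf 15.0
```

{"name": "jog_arm", "arguments": {
  "moves": [-0.01,0,0.01,0,0,0,-1,-0.012,0,0.02,0,0,0,-1,-0.012,0,0.025,0,0,0,-1,-0.012,0,0.03,0,0,0,-1,-0.012,0,0.03,0,0,0,-1,-0.012,0,0.03,0,0,0,-1,-0.012,0,0.03,0,0,0,-1,-0.012,0,0.03,0,0,0,-1]
}}

```text
time: 21.75
position: [0.4697, 0.0386, 0.0313]
tool_rot: [2.322, 2.111, -0.012]
ft_force: [0.4, -11.5, 0.8]
grip_width: 0.135
grip_force: 15.0
```

Run:
```python
from mv import *
show()
```

```text
t 21.75 tcp dock mm [-44.9 104.4  31.3] ang -0.005 tilt [-0.003 -0.008] F dock [-11.4  -1.5   0.8] w 0.14 gf 15.0
```

{"name": "jog_arm", "arguments": {
  "moves": [0,0,0,0,0,0,0.2,0,0,0,0,0,0,0.2,0,0,0,0,0,0,0.2,0,0,0,0,0,0,0.2,0,0,-0.1,0,0,0,0.2,0,0,-0.2,0,0,0,0,0,0,-0.27,0,0,0,-1,0,0,-0.27,0,0,0,-1]
}}

```text
time: 22.75
position: [0.4724, 0.0458, 0.1148]
tool_rot: [2.318, 2.116, 0.004]
ft_force: [0.0, -0.4, 0.5]
grip_width: 0.356
grip_force: 0.0
```

{"name": "jog_arm", "arguments": {
  "moves": [0,0,0,0,0,0,-1,0,0,0,0,0,0,-1,0,0,0,0,0,0,-1,0,0,0,0,0,0,-1,0,0,0,0,0,0,-1,0,0,0,0,0,0,-1,0,0,0,0,0,0,-1,0,0,0,0,0,0,-1]
}}

```text
time: 23.75
position: [0.4711, 0.0455, 0.1134]
tool_rot: [2.321, 2.117, -0.0]
ft_force: [-0.1, -0.3, 0.5]
grip_width: 0.0
grip_force: 0.0
```

Run:
```python
from mv import *
show();rows((-45,104,75,0),(-45,104,66,0))
```

```text
t 23.75 tcp dock mm [-37.9 103.6 113.4] ang -0.002 tilt [ 0. -0.] F dock [-0.3  0.1  0.5] w 0.0 gf 0.0
(-45, 104, 75, 0) [-0.024, -0.001, 0.128, 0.0, 0.0, -0.002]
(-45, 104, 66, 0) [-0.024, -0.001, 0.158, 0.0, 0.0, -0.002]
```

{"name": "jog_arm", "arguments": {
  "moves": [-0.024,0,0.05,0,0,0,-1,-0.024,0,0.1,0,0,0,-1,-0.024,0,0.12,0,0,0,-1,-0.024,0,0.135,0,0,0,-1,-0.024,0,0.145,0,0,0,-1,-0.024,0,0.155,0,0,0,-1,-0.024,0,0.16,0,0,0,-1,-0.024,0,0.165,0,0,0,-1]
}}

```text
time: 24.75
position: [0.4708, 0.0385, 0.0668]
tool_rot: [2.32, 2.117, -0.002]
ft_force: [-11.7, -0.9, 31.0]
grip_width: 0.005
grip_force: 16.1
```

Run:
```python
from mv import *
show()
```

```text
t 24.75 tcp dock mm [-44.9 103.2  66.8] ang -0.002 tilt [-0.    -0.002] F dock [-1.9 11.5 31. ] w 0.0 gf 16.1
```

There's a firm stop with the tip at z = 66.8 mm, which is the handle's top with the lever down. I'll rise and verify.

{"name": "jog_arm", "arguments": {
  "moves": [0,0,-0.03,0,0,0,-1,0,0,-0.1,0,0,0,-1,0,0,-0.25,0,0,0,-1,-0.1,0,-0.4,0,0,0,-1,-0.25,0,-0.5,0,0,0,-1,-0.42,0,-0.5,0,0,0,-1,-0.55,0,-0.5,0,0,0,-1,-0.6,0,-0.5,0,0,0,-1]
}}

```text
time: 25.75
position: [0.4536, -0.1433, 0.2138]
tool_rot: [2.324, 2.113, -0.0]
ft_force: [0.2, 0.3, 0.2]
grip_width: 0.006
grip_force: 0.0
```

Run:
```python
from mv import *
show()
a=ctrl.get_image("scene")["pixels"][150:320,230:430,::-1]
b=ctrl.get_image("top")["pixels"][170:340,180:380,::-1]
cv2.imwrite("pics/f.png",cv2.resize(np.hstack([a,b]),None,fx=2,fy=2,interpolation=cv2.INTER_CUBIC))
```

```text
t 25.75 tcp dock mm [-227.5  104.1  213.8] ang -0.005 tilt [ 0. -0.] F dock [ 0.3 -0.2  0.2] w 0.01 gf 0.0
```

View pics/f.png

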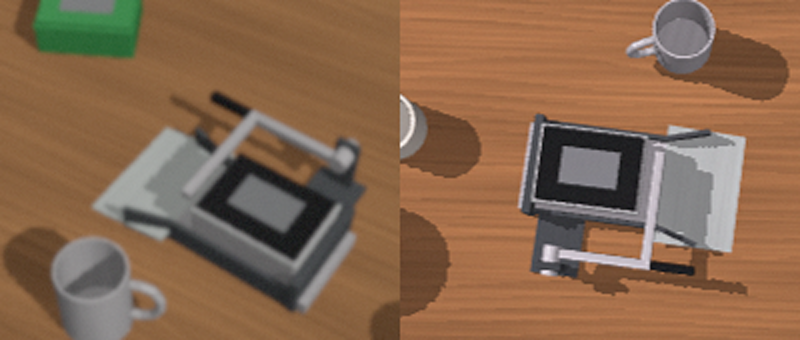

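The bin is home against the back stop (lid centre at (590,167) in the right half). The lever is down with the cross bar behind the bin at (655,205), the bystanders are in place and the arm is clear. I'm handing in.

```bash
python3 -c "
from bench import ctrl
print(ctrl.close_job())"
```

```text
the job is handed in; nothing more can be done
None
```

I handed the job in at about 26 s of the 72 s allowed: the bin rests against the back stop and the lever is pressed fully down behind it. The jug, cup and saucers were left alone, though the hand-in returned no verdict.

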